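# Weigh the eye clamp on the hook scale

### The arm

A 7-joint arm with a two-finger parallel gripper is mounted at the origin on the work surface. World frame = base frame: x ahead of the robot, y to its left, z up, the work surface at z = 0. Lengths are in m, angles in rad, forces in N, time in s.
With the tool pointing down it reaches from about 0.425 to 1.025 m from the base axis. Payload 9.4 kg.
Tool frame: the origin (TCP) lies at the very end of the fingers, on their centre line; the grasp point (between the pads) lies behind it (env.grip_point_offset is the z of the grasp point in the tool frame, in m); z points along the fingers, x is the direction in which the jaws open and shut, and the axes are right-handed (so a half turn about z gives the same grasp; the last joint's range is limited). The gripper opens to 93 mm and grips with 3 to 60 N. Pads are 15 mm wide; open, the fingers measure 128 mm over their backs; the gripper's body (75 mm by 188 mm) begins 65 mm behind the grasp point.
Start: joints at [1.234, 0.599, -0.003, 1.599, 0.002, 0.943, -0.08], TCP at [0.186, -0.701, 0.219] pointing down, gripper open.
Joint ranges: [-2.57, 2.57], [-0.35, 1.97], [-1.29, 1.29], [0.11, 2.56], [-1.05, 4.19], [0.11, 1.86], [-2.63, 2.63]. Speed limits (rad/s): [2.22, 2.22, 3.01, 3.01, 3.14, 3.14, 3.14].

### API

Orientations are given as a unit quaternion [x, y, z, w].
In Python, from cell import env gives the robot as it stands.
- The arm moves only by the tool step_arm, never from a script. Its arguments are lists of equal length, an entry for each row: "offset": the shift along the tool's x, y, z in m, a list of three; "rot": the turn, a rotation vector about the tool's x, y, z in rad, a list of three. A call has 1 to 12 rows; each row is the pose to reach, as a shift and turn from the pose commanded when the call began, along the tool's axes at that moment; what a row does not reach only later rows make up. A row lasts 1/10 s, in which the tool goes at most 50 mm and 8.59 degrees, less where a joint would pass 70% of its speed; a pose out of reach is approached as far as the arm can. A call with a gripper value outside its range is refused whole. "fingers" is the finger opening in m, from 0 to 0.093, set as the call begins (left out, the last holds). The fingers move at their own pace and stop on an object; the grip force is fixed at half the most. Time passes only in rows, so rows that repeat a pose let the fingers close. It gives the time, the measured TCP pose, the force and the opening at its end, in the units of the state.
- env.read_state(): the state, without advancing time (a new reading comes with each control period).
- env.snapshot(name): name is "side" or "top"; returns a dict with "pixels" (400x640x3 uint8, red, green, blue), "z_map" (400x640 float32, m along the optical axis (not along the pixel's ray), 0 where there is no reading), "fx", "fy", "cx", "cy" (pixels), "R" (3x3) and "t" (3): a world point X has camera coordinates R X + t. Camera axes: x right, y down, z forward; pixel columns grow to the right and rows downward; lengths in m; the calibration is good to about 2 mm. A picture is of the moment at which its call begins.
- env.job_done(): hands the job in, once; it reports no verdict.
The state is a dict: "time_s": time; "joints": joint angles; "qvel": joint speeds; "joint_efforts": joint torques, N m; "tcp_pos": TCP position; "eef_rot": TCP orientation; "ft_force": force on the tool from outside, world axes, zero at the start; "wrist_torque": the same for the moment, N m; "width": finger opening in m.
Only numpy, scipy, OpenCV 4.12 (cv2) and the standard library are available. Lean on these libraries where they do the work, as an engineer would, in place of code of your own. Each camera call takes 0.05 s, during which the arm holds its last target. There are 200 camera calls.

### The job

Hang the steel clamp that has an eye by that eye in the low point of the scale's hook, handing its weight over to the spring gently so the hook never jumps or is overloaded, and leave it hanging free and untouched until it has been still for a good second. Then lift it off just as gently and stand it upright in the shallow aluminium tray, set down rather than dropped, with the other parts on the bench left where they are.

Things in the scene. Friction and masses are not known exactly. Their poses are not given: they have to be found in the camera images.
- clamp: Part to weigh: dark steel clamp with an eye, 132 mm high, standing upright. Origin: centre of its underside, z up. Bottom 42 mm: slotted block 44 (x) by 40 (y) mm, small screw on the +x face reaching 17 mm out. Above it the eye, then a lug on top. Mass unknown: 0.25 to 0.85 kg.
- clamp_eye (a point): Underside of the peak of the eye, 85 mm above the clamp's origin; it rests on the hook. The eye is an arched loop of 8 mm round bar, open along clamp x: 32 mm wide (y), open from z = 42 mm (block top) up to 75 mm at its sides and 85 mm at the peak, so it centres itself on the hook.
- clamp_lug (a point): Where to grip the clamp: middle of the flat-sided lug, 116 mm above the clamp's origin. Lug 12 mm thick (y), 22 mm long (x), z = 93 to 132 mm; pads go on the two faces across the clamp's y.
- stand: The hook scale's fixed stand: base plate 200 x 110 x 14 mm, at its back a spring tube and, to its left (+y), a column, 342 mm high. Origin on the bench below the tube's back; its -x axis points to the open side of the hook, roughly to the robot. The hook arm runs along stand x at y = 0, seat 125 mm in front (-x) of the origin. Tube and column start 100 mm behind the seat.
- hook_seat (a point): Low point of the hook's V, on top of its 8 mm bar: 225 mm above the bench when empty; sinks with load. The bar rises towards stand -x to the free tip (ends 30 mm out, top 16 mm above this point); towards +x it rises 13.5 mm over 22 mm, then runs level. Pass the eye over the tip along stand +x, then lower. A seated clamp_eye is within about 4 mm of hook_seat.
- scale (a joint): Travel of the sprung hook in m: 0 empty, grows as it is pulled down; 120 N/m, stop at 0.080. Lightly damped: let go too high or too low for the weight and it jumps. It must never move faster than 0.06 m/s at any instant, loading or unloading (average some 25 mm/s), nor carry over 14 N. Let go within about 0.3 N of the whole weight being on the hook.
- tray: Fixed shallow aluminium tray for weighed parts, outside 160 (x) by 140 (y) by 22 mm high, walls and floor 4 mm. Origin: centre of its underside.
- stub_clamp: Bystander: similar clamp, but with a plain 18 mm round stub and no eye, 66 mm high. Origin: centre of underside.
- vee_block: Bystander: steel vee block, 50 by 40 mm, about 40 mm high. Origin: centre of underside.
- collar: Bystander: steel collar ring, 36 mm across, 16 mm high. Origin: centre of underside.
- bolt: Bystander: steel bolt with 20 mm head standing on the bench. Origin: centre of underside.
- screwdriver: Bystander: screwdriver lying behind the parts.
- wrench: Bystander: wrench lying near the robot.
There are look-alikes about, which are no part of the job. What is shaped like the clamp but red is not meant.

How it is judged:
By the outcome, as a careful person would: the job done as asked, in the order asked, and still so for the second after the job is handed in, with the robot touching nothing.
It also fails if it takes over 72 s, if anything falls off the work surface, if the arm or the gripper's body presses on something with over 40 N, if the wrist force passes 120 N, or if a joint passes its speed limit or range.

## Working session

There is one attempt and no reset: what is moved stays moved. The work goes in short steps, Python scripts to look and compute and a tool call to move; the robot and the scene stay as the last step left them, time stands still between calls to the robot, and variables do not carry over. Pictures are saved under pics/ and viewed, about 8 in all and at most 12, crops included, and the job is handed in when it is done.

Besides the shell and the picture viewer there is one more tool, called after "Emit:" by a JSON object that holds its "name" and its "arguments". step_arm: Moves the arm, as the interface text tells. Its arguments: {"type":"object","properties":{"offset":{"type":"array"},"rot":{"type":"array"},"fingers":{"type":"number"}},"required":["offset","rot"]}

```bash
mkdir -p pics; cat > h.py <<'E'
from cell import env
import numpy as np, cv2
def snap(n,tag):
    s=env.snapshot(n); np.savez(f'{tag}.npz',**s)
    cv2.imwrite(f'pics/{tag}.png',s['pixels'][...,::-1]); return s
def world(s):
    z=s['z_map']; v,u=np.mgrid[:400,:640]
    c=np.stack([(u-s['cx'])/s['fx']*z,(v-s['cy'])/s['fy']*z,z],-1)
    w=(c-s['t'])@s['R']; w[z==0]=np.nan; return w
def proj(s,X):
    c=np.asarray(X)@np.asarray(s['R']).T+s['t']; return np.stack([s['fx']*c[...,0]/c[...,2]+s['cx'],s['fy']*c[...,1]/c[...,2]+s['cy']],-1)
E
python3 - <<'E'
from h import *
a=snap('top','top0');b=snap('side','side0')
for s in(a,b): print(s['R'],s['t'],s['fx'],s['cx'],s['cy'])
st=env.read_state();print({k:np.round(v,4) for k,v in st.items()},env.grip_point_offset)
E
```

```text
[[ 2.79887840e-03 -9.99995678e-01  8.99971137e-04]
 [-9.94846523e-01 -2.87568030e-03 -1.01351503e-01]
 [ 1.01353653e-01 -6.11662624e-04 -9.94850272e-01]] [-0.04404823  0.58968256  1.09200997] 362.5796206891492 319.74570332212573 200.06837308449775
[[-0.81976491 -0.57241935  0.0179324 ]
 [-0.4258198   0.58828258 -0.68745989]
 [ 0.38296603 -0.57119147 -0.72600091]] [0.43528391 0.38964633 1.01374385] 382.9692799992228 312.64705877407846 193.20015812140832
{'time_s': np.float64(0.1), 'joints': array([ 1.2343,  0.6   , -0.0025,  1.6   ,  0.0018,  0.9429, -0.0798]), 'qvel': array([ 0.0006, -0.0019,  0.0013, -0.0018,  0.0012, -0.0012,  0.0018]), 'joint_efforts': array([ 4.10000e-03, -7.66559e+01,  1.50130e+00, -2.52939e+01,
       -5.24000e-02,  1.36000e-02,  1.00000e-04]), 'tcp_pos': array([ 0.1861, -0.7003,  0.2179]), 'eef_rot': array([ 7.928e-01, -6.095e-01, -6.000e-04, -4.000e-04]), 'ft_force': array([ 0.3011, -0.7155,  0.1521]), 'wrist_torque': array([0.011 , 0.0032, 0.01  ]), 'width': np.float64(0.0928)} -0.0188
```

View pics/top0.png

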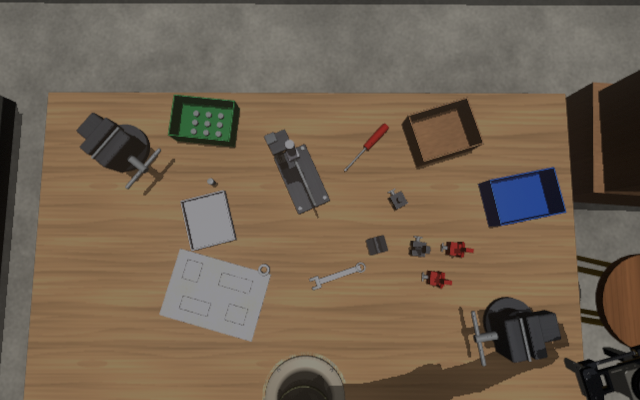

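View pics/side0.png

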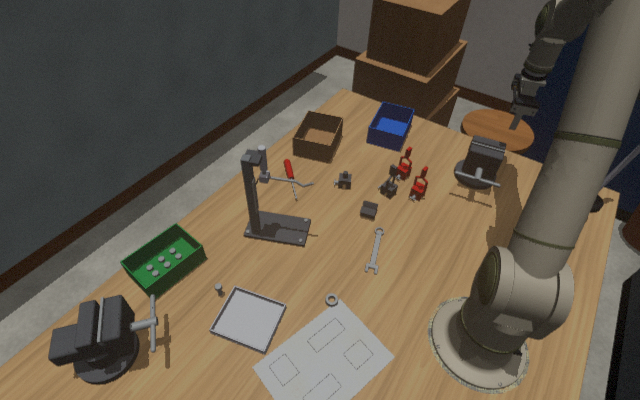

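The top view shows the dark clamp with eye at about (419,247), with red look-alikes at (456,249) and (436,279). The stub clamp is at (397,200), the stand at (297,172) and the tray at (209,220). In the side view the clamp is at (391,180) and the hook at about (290,182). I'll enlarge these areas and get world points.

```bash
python3 - <<'E'
from h import *
a=dict(np.load('top0.npz'));b=dict(np.load('side0.npz'))
def crop(s,u,v,w,h): return cv2.resize(s['pixels'][v:v+h,u:u+w,::-1],(400,300),interpolation=cv2.INTER_CUBIC)
m=np.vstack([np.hstack([crop(a,400,227,64,48),crop(a,255,120,120,90)]),np.hstack([crop(b,365,150,80,60),crop(b,235,140,100,75)])])
cv2.imwrite('pics/m1.png',m)
W=world(a)
def reg(u0,u1,v0,v1,lo,hi):
    p=W[v0:v1,u0:u1].reshape(-1,3);p=p[(p[:,2]>lo)&(p[:,2]<hi)];return p
for n,r in dict(lug=(405,432,232,262,.095,.15),block=(405,432,232,262,.03,.046),armtop=(255,340,120,220,.2,.28),top=(255,340,120,220,.3,.4),base=(255,340,120,220,.01,.018),tray=(175,245,180,255,.012,.03)).items():
    p=reg(*r)
    if len(p)==0: print(n,0);continue
    c,wh,an=cv2.minAreaRect(p[:,:2].astype(np.float32)*1000)
    print(n,len(p),p.mean(0).round(4),p.max(0)[2].round(4),'rect',np.round(c,1),np.round(wh,1),round(an,1), np.round(cv2.boxPoints((c,wh,an)),0).tolist())
for u,v in[(419,247),(209,220),(315,207)]:print(W[v,u])
E
```

```text
lug 63 [ 0.4416 -0.3388  0.1226] 0.1362 rect [ 441.4 -341.3] [12.7 22. ] 82.0 [[430.0, -346.0], [451.0, -349.0], [453.0, -337.0], [431.0, -333.0]]
block 150 [ 0.4412 -0.3376  0.0404] 0.0453 rect [ 441.4 -339.3] [42.9 43.7] 81.1 [[417.0, -357.0], [460.0, -364.0], [466.0, -321.0], [423.0, -315.0]]
armtop 275 [0.6427 0.013  0.2365] 0.2782 rect [636.6   4. ] [168.6  55.1] 38.8 [[554.0, -27.0], [588.0, -70.0], [720.0, 35.0], [685.0, 78.0]]
top 519 [0.6925 0.0521 0.3264] 0.3442 rect [694.1  51.7] [55.6 58.8] 21.6 [[657.0, 69.0], [679.0, 14.0], [731.0, 35.0], [709.0, 89.0]]
base 1541 [0.6486 0.0105 0.0131] 0.018 rect [659.3  17.1] [199.8 109.5] 24.1 [[546.0, 26.0], [590.0, -74.0], [773.0, 8.0], [728.0, 108.0]]
tray 335 [0.5298 0.3104 0.0194] 0.0269 rect [540.7 311.1] [188.5 141.4] 14.8 [[432.0, 355.0], [468.0, 219.0], [650.0, 267.0], [614.0, 404.0]]
[ 0.44682793 -0.3433016   0.03983499]
[0.52821304 0.30498131 0.00754845]
[ 0.56985237 -0.02753157  0.01050703]
```

View pics/m1.png

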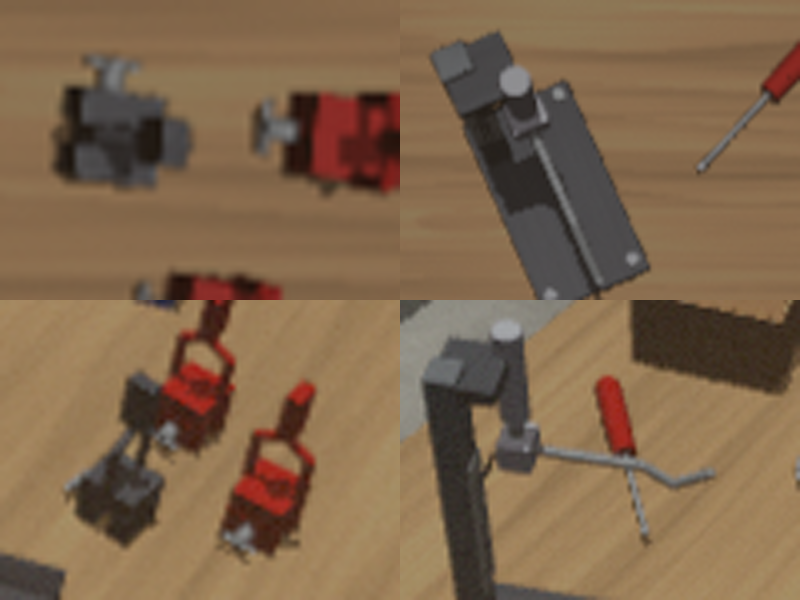

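The crop shows the clamp's screw pointing to world +x and the red clamp at its right. The hook's V low point is at side (303,186.5), its tip at (313,183) and the bend at (295,181). In the top view the hook runs from (297,162) to (315,207).

```bash
cat >> h.py <<'E'
def onz(s,u,v,z):
    d=s['R'].T@np.array([(u-s['cx'])/s['fx'],(v-s['cy'])/s['fy'],1]); c=-s['R'].T@s['t']; return c+d*(z-c[2])/d[2]
E
python3 - <<'E'
from h import *
a=dict(np.load('top0.npz'));b=dict(np.load('side0.npz'))
print('seat side',onz(b,303.2,186.5,.221).round(4),'tip',onz(b,313,183.2,.236).round(4),'bend',onz(b,295,180.8,.234).round(4))
print('top tip',onz(a,315.3,207,.238).round(4),'arm start',onz(a,297,162,.235).round(4))
for n,s,box in(('top',a,(290,325,150,215)),('side',b,(265,320,165,195))):
    W=world(s)[box[2]:box[3],box[0]:box[1]].reshape(-1,3)
    p=W[(W[:,2]>.205)&(W[:,2]<.25)]; x=np.array([.913,.408]);
    al=p[:,:2]@x; ac=p[:,:2]@[-.408,.913]
    o=np.argsort(al); print(n,len(p)); print(np.c_[p,al,ac][o][::max(1,len(p)//22)].round(3))
for u,v in[(182,204),(222,192),(236,236),(194,249)]:print('tray',onz(a,u,v,.022).round(3))
t=np.mean([onz(a,u,v,.022) for u,v in[(182,204),(222,192),(236,236),(194,249)]],0);print(t)
print('proj clamp eye/lug in side',proj(b,np.array([[.4415,-.3405,.116],[.4415,-.3405,0.042]])))
E
```

```text
seat side [ 0.58   -0.0165  0.221 ] tip [ 0.5567 -0.0312  0.236 ] bend [ 0.6045 -0.0109  0.234 ]
top tip [ 0.5511 -0.0311  0.238 ] arm start [0.6665 0.0161 0.235 ]
top 213
[[ 0.556 -0.03   0.238  0.495 -0.255]
 [ 0.564 -0.028  0.237  0.503 -0.255]
 [ 0.569 -0.023  0.232  0.511 -0.253]
 [ 0.578 -0.022  0.226  0.518 -0.256]
 [ 0.583 -0.015  0.225  0.526 -0.251]
 [ 0.59  -0.015  0.23   0.533 -0.254]
 [ 0.597 -0.015  0.233  0.539 -0.257]
 [ 0.602 -0.007  0.234  0.547 -0.252]
 [ 0.608 -0.002  0.232  0.554 -0.25 ]
 [ 0.615  0.     0.235  0.562 -0.251]
 [ 0.622  0.     0.236  0.568 -0.254]
 [ 0.63   0.     0.236  0.576 -0.257]
 [ 0.635  0.008  0.236  0.583 -0.252]
 [ 0.643  0.008  0.236  0.59  -0.255]
 [ 0.649  0.016  0.234  0.599 -0.25 ]
 [ 0.656  0.016  0.237  0.605 -0.253]
 [ 0.664  0.016  0.235  0.613 -0.256]
 [ 0.671  0.019  0.237  0.62  -0.257]
 [ 0.67   0.031  0.242  0.624 -0.245]
 [ 0.678  0.013  0.241  0.625 -0.265]
 [ 0.673  0.028  0.242  0.626 -0.249]
 [ 0.673  0.034  0.241  0.628 -0.244]
 [ 0.683  0.016  0.241  0.63  -0.264]
 [ 0.687  0.018  0.245  0.635 -0.264]]
side 184
[[ 0.5
[... 389 characters left out ...]
  0.234  0.572 -0.251]
 [ 0.633  0.003  0.236  0.579 -0.255]
 [ 0.641  0.006  0.237  0.588 -0.256]
 [ 0.647  0.013  0.236  0.596 -0.252]
 [ 0.656  0.015  0.236  0.605 -0.254]
 [ 0.662  0.021  0.237  0.613 -0.251]
 [ 0.67   0.024  0.235  0.622 -0.252]
 [ 0.678  0.015  0.239  0.625 -0.263]
 [ 0.674  0.025  0.225  0.626 -0.252]
 [ 0.683  0.008  0.243  0.627 -0.271]
 [ 0.673  0.033  0.244  0.628 -0.245]
 [ 0.682  0.018  0.247  0.63  -0.262]
 [ 0.682  0.022  0.247  0.631 -0.258]]
tray [0.577 0.386 0.022]
tray [0.615 0.263 0.022]
tray [0.478 0.216 0.022]
tray [0.438 0.344 0.022]
[0.52723474 0.30213032 0.022     ]
proj clamp eye/lug in side [[392.71404901 169.97831635]
 [389.14288405 185.37010315]]
```

Emit:
{"name": "step_arm", "arguments": {"offset": [[0,0,-0.045],[-0.01,-0.01,-0.09],[-0.04,-0.045,-0.13],[-0.07,-0.08,-0.15],[-0.1,-0.118,-0.15],[-0.13,-0.155,-0.15],[-0.16,-0.192,-0.15],[-0.19,-0.229,-0.15],[-0.22,-0.266,-0.15],[-0.25,-0.303,-0.14],[-0.27,-0.325,-0.12],[-0.282,-0.339,-0.09]], "rot": [[0,0,0],[0,0,0.03],[0,0,0.07],[0,0,0.12],[0,0,0.17],[0,0,0.22],[0,0,0.27],[0,0,0.32],[0,0,0.36],[0,0,0.4],[0,0,0.42],[0,0,0.42]], "fingers": 0.06}}

```text
time_s: 1.3
tcp_pos: [0.4437, -0.3385, 0.3091]
eef_rot: [-0.649, 0.761, -0.001, 0.001]
ft_force: [0.6, -0.5, -0.4]
width: 0.0601
```

Emit:
{"name": "step_arm", "arguments": {"offset": [[0,0,0.04],[0,0,0.08],[0,0,0.12],[0,0,0.15],[0,0,0.16],[0,0,0.16],[0,0,0.16]], "rot": [[0,0,0],[0,0,0],[0,0,0],[0,0,0],[0,0,0],[0,0,0],[0,0,0]]}}

```text
time_s: 2.0
tcp_pos: [0.4419, -0.3415, 0.1496]
eef_rot: [-0.648, 0.761, -0.001, 0.0]
ft_force: [0.2, 0.0, -0.3]
width: 0.0598
```

```bash
python3 - <<'E'
from h import *
b=snap('side','side1');st=env.read_state();print(st['tcp_pos'],st['eef_rot'],st['ft_force'])
cv2.imwrite('pics/c1.png',cv2.resize(b['pixels'][120:210,340:460,::-1],(800,600),interpolation=cv2.INTER_CUBIC))
W=world(b);print(proj(b,st['tcp_pos']))
p=W[150:195,375:405].reshape(-1,3);p=p[(p[:,2]>.1)&(p[:,2]<.14)&(np.hypot(p[:,0]-.4415,p[:,1]+.34)<.03)];print(len(p),p.mean(0),p.min(0),p.max(0))
E
```

```text
[ 0.44217339 -0.34160543  0.15007258] [-6.48224622e-01  7.61448376e-01 -1.06278457e-03  2.84172899e-04] [-0.23117717 -0.30014631 -0.3736888 ]
[394.42711626 162.19172392]
58 [ 0.4399719  -0.33879188  0.1179813 ] [ 0.43081074 -0.34816103  0.10039075] [ 0.4537949  -0.33258088  0.13405256]
```

View pics/c1.png

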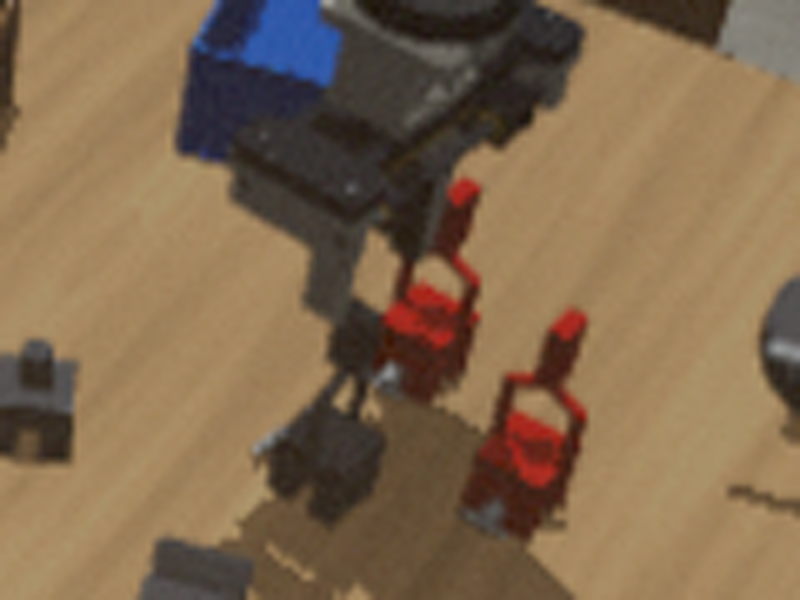

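The open fingers stand above the lug, which is at crop (357,335), and the left finger is clear of the red clamp. I'll descend and close.

Emit:
{"name": "step_arm", "arguments": {"offset": [[0,0,0.02],[0,0,0.04],[-0.001,0,0.052],[-0.001,0,0.053],[-0.001,0,0.053],[-0.001,0,0.053]], "rot": [[0,0,0],[0,0,0],[0,0,0],[0,0,0],[0,0,0],[0,0,0]]}}

```text
time_s: 2.65
tcp_pos: [0.4421, -0.3404, 0.0966]
eef_rot: [-0.648, 0.761, -0.001, 0.0]
ft_force: [0.0, 0.2, 0.0]
width: 0.0597
```

Emit:
{"name": "step_arm", "arguments": {"offset": [[0,0,0],[0,0,0],[0,0,0],[0,0,0],[0,0,0],[0,0,0],[0,0,0]], "rot": [[0,0,0],[0,0,0],[0,0,0],[0,0,0],[0,0,0],[0,0,0],[0,0,0]], "fingers": 0.0}}

```text
time_s: 3.35
tcp_pos: [0.4414, -0.3402, 0.0955]
eef_rot: [-0.648, 0.761, 0.0, -0.0]
ft_force: [-1.0, -4.4, -4.9]
width: 0.0117
```

Emit:
{"name": "step_arm", "arguments": {"offset": [[0,0,-0.01],[0,0,-0.03],[0,0,-0.06],[0,0,-0.1],[0,0,-0.14],[0,0,-0.17],[0,0,-0.19],[0,0,-0.2],[0,0,-0.2],[0,0,-0.2]], "rot": [[0,0,0],[0,0,0],[0,0,0],[0,0,0],[0,0,0],[0,0,0],[0,0,0],[0,0,0],[0,0,0],[0,0,0]]}}

```text
time_s: 4.35
tcp_pos: [0.4409, -0.3395, 0.2945]
eef_rot: [-0.648, 0.761, 0.001, -0.0]
ft_force: [-0.6, 0.6, -7.0]
width: 0.012
```

```bash
python3 - <<'E'
from h import *
f=[]
for i in range(4):
    b=snap('side','side2');st=env.read_state();f.append(st['ft_force'])
print(np.round(f,2),np.mean(f,0),st['wrist_torque'],st['tcp_pos'],st['eef_rot'])
E
```

```text
[[-0.01  0.37 -7.31]
 [ 0.09 -0.09 -7.19]
 [ 0.65 -0.19 -6.93]
 [ 0.44  0.88 -6.75]] [ 0.29070153  0.2415015  -7.04222464] [ 0.05669948 -0.01707765 -0.01661212] [ 0.44114432 -0.33975058  0.294366  ] [-6.48296301e-01  7.61387285e-01  1.09322463e-03 -3.35909149e-04]
```

Emit:
{"name": "step_arm", "arguments": {"offset": [[-0.01,-0.001,0],[-0.03,-0.002,0],[-0.06,-0.004,0],[-0.09,-0.006,0],[-0.125,-0.009,0],[-0.16,-0.012,0],[-0.195,-0.014,0],[-0.23,-0.017,0.005],[-0.26,-0.019,0.015],[-0.28,-0.021,0.025],[-0.293,-0.0215,0.032],[-0.297,-0.0215,0.034]], "rot": [[0,0,-0.02],[0,0,-0.06],[0,0,-0.12],[0,0,-0.18],[0,0,-0.25],[0,0,-0.32],[0,0,-0.39],[0,0,-0.46],[0,0,-0.52],[0,0,-0.56],[0,0,-0.58],[0,0,-0.581]]}}

```text
time_s: 5.75
tcp_pos: [0.5098, -0.0489, 0.2606]
eef_rot: [0.84, -0.543, -0.001, 0.0]
ft_force: [0.1, -0.3, -6.2]
width: 0.0118
```

Emit:
{"name": "step_arm", "arguments": {"offset": [[0,0,0],[0,0,0],[0,0,0]], "rot": [[0,0,0],[0,0,0],[0,0,0]]}}

```text
time_s: 6.05
tcp_pos: [0.5101, -0.0516, 0.2619]
eef_rot: [0.839, -0.545, 0.0, 0.0]
ft_force: [-0.4, 0.3, -6.6]
width: 0.0115
```

```bash
python3 - <<'E'
from h import *
a=snap('top','top3');b=snap('side','side3');st=env.read_state();T=st['tcp_pos'];print(T,st['eef_rot'],st['ft_force'],st['time_s'])
im=np.ascontiguousarray(b['pixels'][...,::-1]);sc=8;u0,v0=270,150
c=cv2.resize(im[v0:v0+75,u0:u0+100],(800,600),interpolation=cv2.INTER_CUBIC)
seat=np.array([.5818,-.0176,.225]);x=np.array([.913,.408,0])
for P,col in((seat,(0,0,255)),(seat-.03*x+[0,0,.016],(0,255,0)),(T+[0,0,-.0955+.085],(255,0,0)),(T+[0,0,-.0955+.042],(255,255,0))):
    q=proj(b,P);print(q);cv2.drawMarker(c,tuple(int(k) for k in((q-[u0-.5,v0-.5])*sc)),col,0,12,1)
cv2.imwrite('pics/c3.png',c)
E
```

```text
[ 0.51013029 -0.05123345  0.26187859] [ 8.38730580e-01 -5.44546555e-01  2.48786476e-04  4.37394391e-05] [ 0.01213797  0.36071967 -6.62167449] 6.15
[302.90859484 185.02363605]
[313.43610852 182.56427403]
[331.12029721 182.12687863]
[330.3181509  192.85881606]
```

View pics/c3.png

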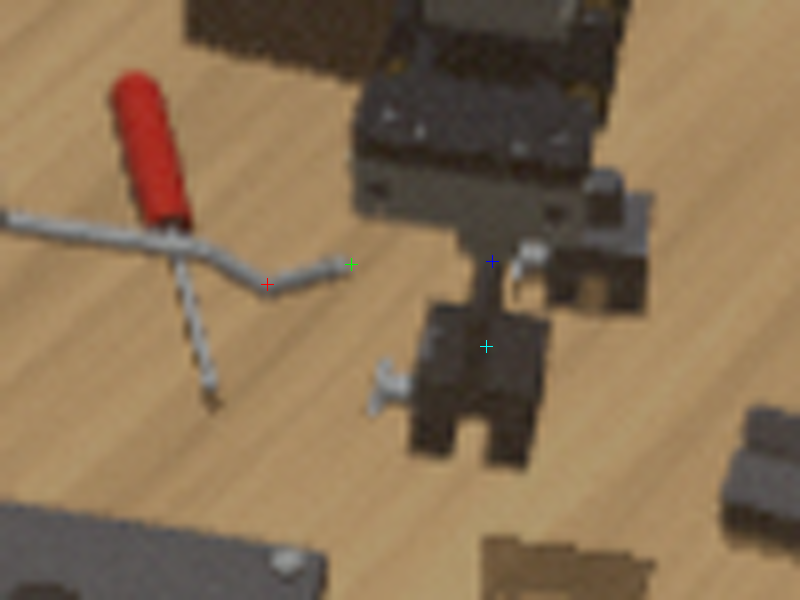

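The V low point is at crop (268,290) and the tip at (345,262), both agreeing with the projected model. The eye's peak lies level with the tip and in line with the hook. I'll pass the eye over the tip.

Emit:
{"name": "step_arm", "arguments": {"offset": [[0,-0.008,0],[-0.001,-0.02,0],[-0.001,-0.035,0],[-0.001,-0.05,0],[-0.001,-0.063,0],[-0.001,-0.073,0],[-0.001,-0.078,0],[-0.001,-0.079,0],[-0.001,-0.079,0]], "rot": [[0,0,0],[0,0,0],[0,0,0],[0,0,0],[0,0,0],[0,0,0],[0,0,0],[0,0,0],[0,0,0]]}}

```text
time_s: 7.05
tcp_pos: [0.5815, -0.0173, 0.2614]
eef_rot: [0.839, -0.544, -0.0, 0.0]
ft_force: [0.2, -0.3, -6.4]
width: 0.012
```

```bash
cat > look.py <<'E'
import sys
from h import *
tag=sys.argv[1]
b=snap('side',tag);b2=[env.read_state()]
for i in range(int(sys.argv[2])): env.snapshot('top'); b2.append(env.read_state())
st=b2[-1];T=st['tcp_pos'];print(T,st['eef_rot'],st['time_s']);f=np.array([s['ft_force'] for s in b2]);print(f[:,2].round(2),f.mean(0).round(2),f[:,:2]@[.913,.408],st['width'])
im=b['pixels'][...,::-1];u0,v0=255,150
cv2.imwrite(f'pics/{tag}c.png',cv2.resize(im[v0:v0+75,u0:u0+100],(800,600),interpolation=cv2.INTER_CUBIC))
E
python3 look.py s4 3
```

```text
[ 0.58148413 -0.01744666  0.26170986] [ 8.39095461e-01 -5.43984180e-01  1.85568413e-05  1.38357485e-04] 7.25
[-6.5  -5.81 -6.6  -7.39] [ 0.07 -0.05 -6.58] [-0.4131392  -0.05565077  0.52998592  0.11772901] 0.011809810565289073
```

View pics/s4c.png

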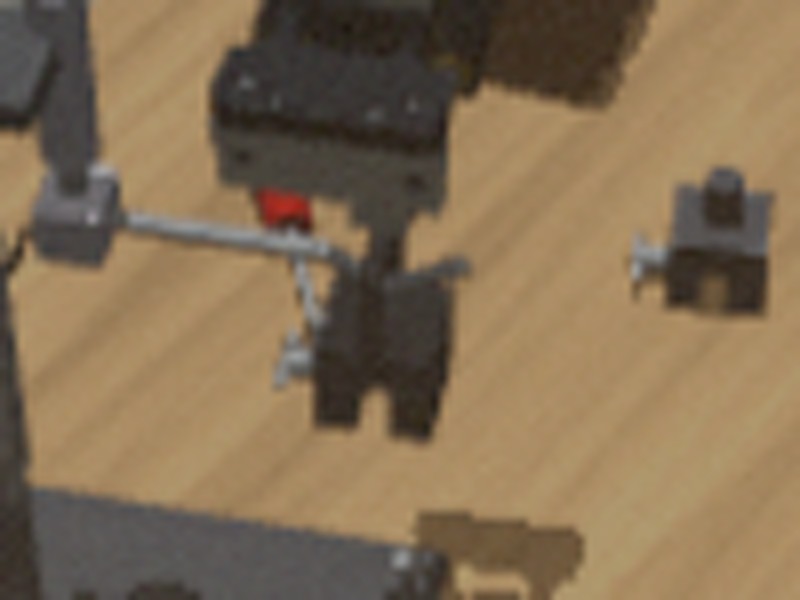

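The hook bar runs through the eye, with the bend at crop (345,255) and the tip at (462,266). The eye column at x≈382 is over the V low point at about 387. I'll lower slowly.

Emit:
{"name": "step_arm", "arguments": {"offset": [[0,0,0.003],[0,0,0.007],[0,0,0.011],[0,0,0.014],[0,0,0.016],[0,0,0.018],[0,0,0.02],[0,0,0.022],[0,0,0.024],[0,0,0.026],[0,0,0.028],[0,0,0.03]], "rot": [[0,0,0],[0,0,0],[0,0,0],[0,0,0],[0,0,0],[0,0,0],[0,0,0],[0,0,0],[0,0,0],[0,0,0],[0,0,0],[0,0,0]]}}

```text
time_s: 8.45
tcp_pos: [0.5819, -0.0171, 0.2315]
eef_rot: [0.839, -0.544, 0.0, -0.0]
ft_force: [0.6, -0.3, -5.5]
width: 0.0117
```

Emit:
{"name": "step_arm", "arguments": {"offset": [[0,0,0.002],[0,0,0.004],[0,0,0.006],[0,0,0.008],[0,0,0.01],[0,0,0.012],[0,0,0.014],[0,0,0.016],[0,0,0.018],[0,0,0.019],[0,0,0.02],[0,0,0.02]], "rot": [[0,0,0],[0,0,0],[0,0,0],[0,0,0],[0,0,0],[0,0,0],[0,0,0],[0,0,0],[0,0,0],[0,0,0],[0,0,0],[0,0,0]]}}

```text
time_s: 9.65
tcp_pos: [0.5819, -0.0172, 0.2115]
eef_rot: [0.839, -0.544, 0.0, 0.0]
ft_force: [0.2, -1.4, -3.6]
width: 0.0119
```

```bash
python3 look.py s5 5
```

```text
[ 0.58193246 -0.01716364  0.21168066] [ 8.39185778e-01 -5.43844853e-01  7.47434262e-05  4.72644429e-06] 9.95
[-3.25 -2.63 -2.99 -3.12 -2.16 -3.05] [-0.12 -0.9  -2.87] [ 0.16624607 -0.45853897 -0.97231157 -0.45918042 -0.88961851 -0.25457354] 0.011739100052673547
```

Emit:
{"name": "step_arm", "arguments": {"offset": [[0,0,0.001],[0,0,0.003],[0,0,0.005],[0,0,0.007],[0,0,0.009],[0,0,0.011],[0,0,0.013],[0,0,0.015],[0,0,0.017],[0,0,0.018],[0,0,0.018],[0,0,0.018]], "rot": [[0,0,0],[0,0,0],[0,0,0],[0,0,0],[0,0,0],[0,0,0],[0,0,0],[0,0,0],[0,0,0],[0,0,0],[0,0,0],[0,0,0]]}}

```text
time_s: 11.15
tcp_pos: [0.5819, -0.0171, 0.1936]
eef_rot: [0.839, -0.544, -0.0, 0.0]
ft_force: [-0.2, -1.8, -1.9]
width: 0.0117
```

```bash
python3 look.py s6 9
```

```text
[ 0.58189685 -0.01714164  0.19363781] [ 8.39185152e-01 -5.43845823e-01  3.19233194e-05  2.26212566e-06] 11.65
[-1.67 -1.76 -0.86 -2.08 -0.92 -1.83 -1.61 -0.36 -1.47 -2.1 ] [-0.18 -1.11 -1.47] [-0.34809766 -0.01088693 -0.48397095 -1.23129733 -1.24145265 -1.24039935
 -0.08509264 -0.30813843 -0.51271421 -0.68590542] 0.011751381898931554
```

View pics/s6c.png

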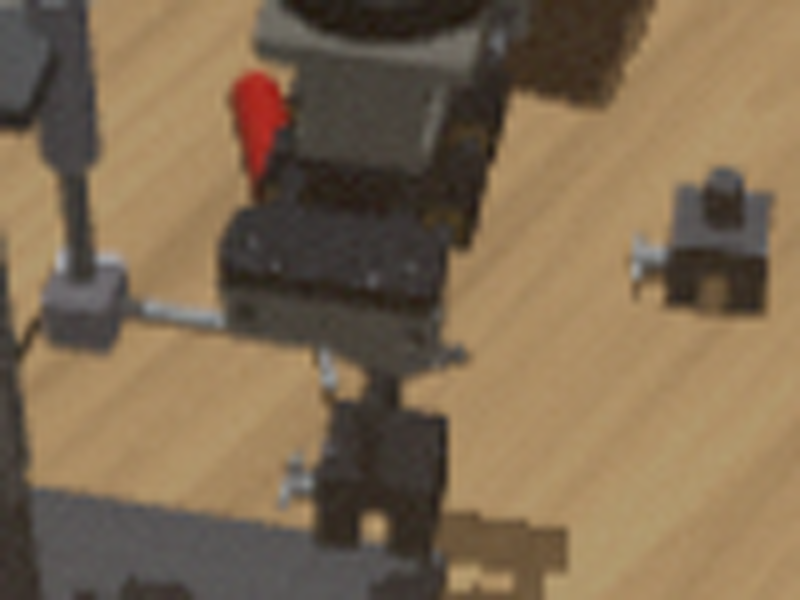

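The hook has sunk with the eye: the slider block is at crop (85,315) where it was at (75,225), which is about 42–45 mm of travel. The sideways force (−0.6, −0.9 N in stand x, y) suggests the eye is 1–2 mm off-centre, so I'll ease that way and keep lowering.

Emit:
{"name": "step_arm", "arguments": {"offset": [[0.0005,0.0003,0.001],[0.001,0.0006,0.002],[0.0015,0.001,0.003],[0.0015,0.001,0.005],[0.0015,0.001,0.006],[0.0015,0.001,0.007],[0.0015,0.001,0.007],[0.0015,0.001,0.007]], "rot": [[0,0,0],[0,0,0],[0,0,0],[0,0,0],[0,0,0],[0,0,0],[0,0,0],[0,0,0]]}}

```text
time_s: 12.45
tcp_pos: [0.5816, -0.019, 0.1866]
eef_rot: [0.839, -0.544, 0.0, 0.0]
ft_force: [2.5, -1.3, -0.3]
width: 0.0117
```

```bash
cat > w.py <<'E'
from h import *
import sys
f=[];t=[];z=[]
for i in range(int(sys.argv[1])):
    s=env.snapshot('side');st=env.read_state();f.append(st['ft_force']);t.append(st['wrist_torque'])
    p=world(s)[160:215,258:275].reshape(-1,3)
f=np.array(f);m=f.mean(0);e=f.std(0)/len(f)**.5
print(st['time_s'],st['tcp_pos'].round(4),st['width'].round(4),'F',m.round(2),'+-',e.round(2),'stand x,y',(m[:2]@[.913,.408]).round(2),(m[:2]@[-.408,.913]).round(2))
# hook bar travel: points on level arm (along .56-.61)
W=world(s).reshape(-1,3);al=W[:,:2]@[.913,.408];ac=W[:,:2]@[-.408,.913]
k=(al>.585)&(al<.618)&(abs(ac+.2535)<.004)&(W[:,2]>.12)&(W[:,2]<.25)
print('arm z',k.sum(),np.median(W[k,2]) if k.any() else None,'(0.236 empty)')
np.savez('last.npz',**s)
E
python3 w.py 12; python3 - <<'E'
from h import *
for n in('side0','s4','s5','s6'):
    s=np.load(n+'.npz');W=world(s).reshape(-1,3);al=W[:,:2]@[.913,.408];ac=W[:,:2]@[-.408,.913]
    k=(al>.585)&(al<.618)&(abs(ac+.2535)<.004)&(W[:,2]>.12)&(W[:,2]<.25)
    print(n,k.sum(),np.median(W[k,2]))
E
```

```text
side0 30 0.2350787388262059
s4 29 0.2353221420782578
s5 28 0.20874862255633997
s6 29 0.1905379487569788Traceback (most recent call last):
  File "w.py", line 8, in <module>
    print(st['time_s'],st['tcp_pos'].round(4),st['width'].round(4),'F',m.round(2),'+-',e.round(2),'stand x,y',(m[:2]@[.913,.408]).round(2),(m[:2]@[-.408,.913]).round(2))
                                              ^^^^^^^^^^^^^^^^^
AttributeError: 'float' object has no attribute 'round'
```

```bash
sed -i "s/st\['tcp_pos'\].round(4),st\['width'\].round(4)/np.round(st['tcp_pos'],4),round(float(st['width']),4)/" w.py; python3 w.py 10
```

```text
13.55 [ 0.5816 -0.0189  0.1866] 0.0121 F [ 1.58 -2.64 -0.62] +- [0.21 0.19 0.14] stand x,y 0.36 -3.06
arm z 29 0.18585704255448837 (0.236 empty)
```

```bash
python3 - <<'E'
from h import *
ts=[];fs=[]
a=snap('top','top7')
for i in range(4):
    b=snap('side','s7');st=env.read_state();ts.append(st['wrist_torque']);fs.append(st['ft_force'])
t=np.mean(ts,0);f=np.mean(fs,0);y=np.array([-.408,.913,0]);x=np.array([.913,.408,0])
print('torque stand x,y,z',t@x,t@y,t[2],'F',f@x,f@y,f[2],st['time_s'],np.std(ts,0))
A=cv2.resize(a['pixels'][130:230,250:350,::-1],(400,400),interpolation=cv2.INTER_CUBIC)
B=cv2.resize(b['pixels'][165:215,280:330,::-1],(400,400),interpolation=cv2.INTER_CUBIC)
cv2.imwrite('pics/c7.png',np.hstack([A,B]))
E
```

```text
torque stand x,y,z -0.8343232070659526 -0.110490237132425 -0.022066753430739446 F 0.27594109354869367 -3.327407793059307 -0.6093202361235885 13.8 [0.02753343 0.0478171  0.02256963]
```

View pics/c7.png

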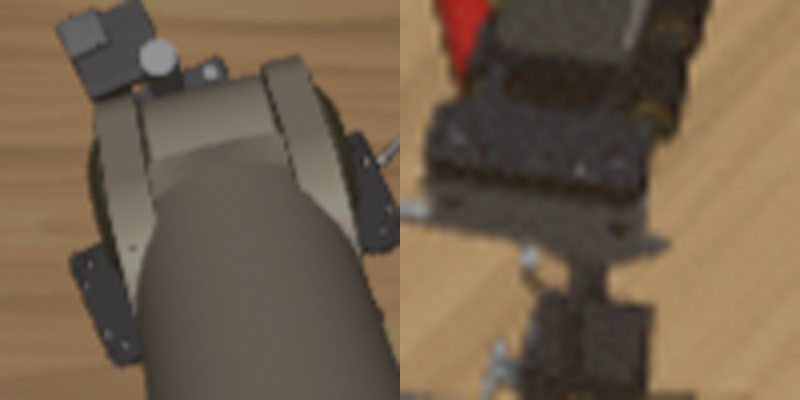

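Lateral force grew with the shift. The wrist torque puts the contact at eye level, and the pictures show no other contact. I'll test the opposite direction.

Emit:
{"name": "step_arm", "arguments": {"offset": [[-0.001,0,0],[-0.002,0,0],[-0.003,0,0],[-0.003,0,0],[-0.003,0,0]], "rot": [[0,0,0],[0,0,0],[0,0,0],[0,0,0],[0,0,0]]}}

```text
time_s: 14.3
tcp_pos: [0.581, -0.0178, 0.1868]
eef_rot: [0.839, -0.544, 0.001, 0.0]
ft_force: [3.9, -8.1, -0.6]
width: 0.0119
```

```bash
python3 w.py 8
```

```text
14.7 [ 0.581  -0.0178  0.1868] 0.0119 F [ 3.66 -7.45 -0.76] +- [0.14 0.06 0.21] stand x,y 0.31 -8.29
arm z 27 0.18452520412086973 (0.236 empty)
```

Emit:
{"name": "step_arm", "arguments": {"offset": [[0.001,0,0],[0.002,0,0],[0.003,0,0],[0.004,0,0],[0.005,0,0],[0.005,0,0],[0.005,0,0]], "rot": [[0,0,0],[0,0,0],[0,0,0],[0,0,0],[0,0,0],[0,0,0],[0,0,0]]}}

```text
time_s: 15.4
tcp_pos: [0.5821, -0.0204, 0.1865]
eef_rot: [0.839, -0.544, -0.0, 0.0]
ft_force: [-0.6, 1.1, -0.4]
width: 0.0117
```

```bash
sed -i "s/^f=np.array(f)/t=np.mean(t,0);print('torque',(t[:2]@[.913,.408]).round(3),(t[:2]@[-.408,.913]).round(3),t[2].round(3))\nf=np.array(f)/" w.py; python3 w.py 6
```

```text
torque 0.423 0.135 -0.003
15.7 [ 0.5822 -0.0204  0.1865] 0.0117 F [-1.22  1.38 -0.82] +- [0.24 0.18 0.22] stand x,y -0.55 1.76
arm z 28 0.18576531113856037 (0.236 empty)
```

The force reverses here, so the centre is about 0.8 mm back. I'll centre and lower a few mm more.

Emit:
{"name": "step_arm", "arguments": {"offset": [[-0.0004,0.0002,0.001],[-0.0008,0.0004,0.002],[-0.0008,0.0004,0.003],[-0.0008,0.0004,0.004],[-0.0008,0.0004,0.004],[-0.0008,0.0004,0.004]], "rot": [[0,0,0],[0,0,0],[0,0,0],[0,0,0],[0,0,0],[0,0,0]]}}

```text
time_s: 16.3
tcp_pos: [0.582, -0.0203, 0.1827]
eef_rot: [0.839, -0.544, 0.0, -0.0]
ft_force: [0.3, -0.8, 0.4]
width: 0.0122
```

```bash
python3 w.py 16
```

```text
torque -0.643 -0.367 -0.002
17.1 [ 0.582  -0.0203  0.1827] 0.0119 F [ 2.32 -1.76 -0.45] +- [0.2  0.14 0.12] stand x,y 1.4 -2.55
arm z 26 0.18183219980176263 (0.236 empty)
```

Emit:
{"name": "step_arm", "arguments": {"offset": [[0.0002,-0.0001,0.0005],[0.0004,-0.0003,0.001],[0.0005,-0.0003,0.0015],[0.0005,-0.0003,0.0015]], "rot": [[0,0,0],[0,0,0],[0,0,0],[0,0,0]]}}

```text
time_s: 17.5
tcp_pos: [0.582, -0.0203, 0.1809]
eef_rot: [0.839, -0.544, -0.0, 0.0]
ft_force: [1.9, -1.1, 0.1]
width: 0.0117
```

```bash
python3 w.py 16
```

```text
torque -0.387 -0.285 0.004
18.3 [ 0.582  -0.0204  0.1811] 0.0119 F [ 1.67 -1.09  0.07] +- [0.15 0.13 0.14] stand x,y 1.08 -1.67
arm z 28 0.18005264838434432 (0.236 empty)
```

Emit:
{"name": "step_arm", "arguments": {"offset": [[0.0004,-0.0004,-0.0004],[0.0009,-0.0008,-0.0008],[0.0009,-0.0008,-0.0008],[0.0009,-0.0008,-0.0008]], "rot": [[0,0,0],[0,0,0],[0,0,0],[0,0,0]]}}

```text
time_s: 18.7
tcp_pos: [0.5823, -0.0205, 0.1816]
eef_rot: [0.839, -0.544, -0.001, 0.0]
ft_force: [-3.9, 2.1, -0.7]
width: 0.0118
```

```bash
python3 w.py 14
```

```text
torque 1.141 0.695 0.004
19.4 [ 0.5823 -0.0205  0.1816] 0.0118 F [-4.54  3.12 -0.23] +- [0.11 0.14 0.16] stand x,y -2.87 4.7
arm z 25 0.17978194724352292 (0.236 empty)
```

Emit:
{"name": "step_arm", "arguments": {"offset": [[-0.0003,0.0003,0],[-0.0006,0.0006,0],[-0.0006,0.0006,0],[-0.0006,0.0006,0]], "rot": [[0,0,0],[0,0,0],[0,0,0],[0,0,0]]}}

```text
time_s: 19.8
tcp_pos: [0.5823, -0.0205, 0.1818]
eef_rot: [0.839, -0.544, -0.0, 0.0]
ft_force: [-3.8, 2.8, 0.8]
width: 0.0116
```

```bash
python3 w.py 8
```

```text
torque 1.099 0.577 0.002
20.2 [ 0.5823 -0.0205  0.1818] 0.0117 F [-4.21  2.88 -0.17] +- [0.21 0.2  0.15] stand x,y -2.67 4.35
arm z 26 0.180817221859496 (0.236 empty)
```

Emit:
{"name": "step_arm", "arguments": {"offset": [[-0.0004,0.0004,0],[-0.0008,0.0007,0],[-0.0008,0.0007,0],[-0.0008,0.0007,0]], "rot": [[0,0,0],[0,0,0],[0,0,0],[0,0,0]]}}

```text
time_s: 20.6
tcp_pos: [0.5821, -0.0205, 0.1821]
eef_rot: [0.839, -0.544, 0.001, -0.0]
ft_force: [-0.2, 1.8, 0.7]
width: 0.0118
```

```bash
python3 w.py 8
```

```text
torque 0.059 -0.216 0.008
21.0 [ 0.5821 -0.0204  0.1821] 0.012 F [0.69 0.72 0.  ] +- [0.29 0.17 0.18] stand x,y 0.92 0.38
arm z 27 0.1814142214709555 (0.236 empty)
```

Lateral forces are now under 1 N and the vertical residual is near zero, so I'll release.

Emit:
{"name": "step_arm", "arguments": {"offset": [[0,0,0],[0,0,0],[0,0,0],[0,0,0],[0,0,0]], "rot": [[0,0,0],[0,0,0],[0,0,0],[0,0,0],[0,0,0]], "fingers": 0.045}}

```text
time_s: 21.5
tcp_pos: [0.5814, -0.0203, 0.1819]
eef_rot: [0.839, -0.544, -0.0, 0.0]
ft_force: [0.4, 0.2, -0.2]
width: 0.0439
```

```bash
python3 w.py 2;sleep 0; python3 w.py 2; python3 w.py 4; python3 - <<'E'
from h import *
s=np.load('last.npz');cv2.imwrite('pics/c8.png',cv2.resize(s['pixels'][155:230,245:345,::-1],(800,600),interpolation=cv2.INTER_CUBIC))
E
```

```text
torque -0.007 0.009 -0.02
21.6 [ 0.5815 -0.0202  0.1819] 0.0449 F [-0.62  0.24 -0.88] +- [0.6  0.32 0.05] stand x,y -0.47 0.47
arm z 25 0.18037209342998425 (0.236 empty)
torque -0.003 -0.006 0.028
21.7 [ 0.5815 -0.0202  0.1819] 0.0449 F [-0.55 -0.19  0.3 ] +- [0.09 0.05 0.01] stand x,y -0.58 0.06
arm z 25 0.17973032395280225 (0.236 empty)
torque 0.005 0.011 0.003
21.9 [ 0.5815 -0.0202  0.1819] 0.045 F [-0.05  0.1   0.06] +- [0.19 0.08 0.11] stand x,y -0.01 0.11
arm z 25 0.17948300514934157 (0.236 empty)
```

View pics/c8.png

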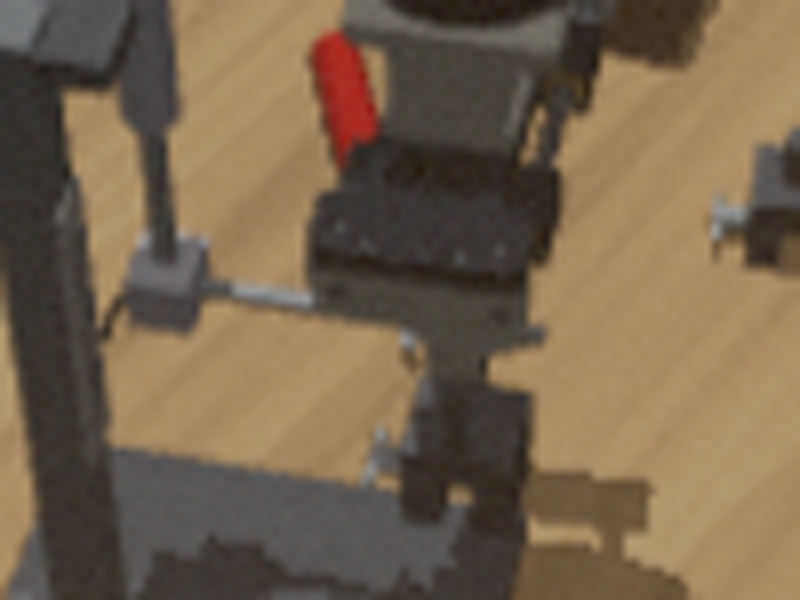

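The clamp hangs free inside the open fingers with the force back to zero. I'll wait and watch that it stays still.

Emit:
{"name": "step_arm", "arguments": {"offset": [[0,0,0],[0,0,0],[0,0,0],[0,0,0],[0,0,0],[0,0,0],[0,0,0],[0,0,0],[0,0,0],[0,0,0],[0,0,0],[0,0,0]], "rot": [[0,0,0],[0,0,0],[0,0,0],[0,0,0],[0,0,0],[0,0,0],[0,0,0],[0,0,0],[0,0,0],[0,0,0],[0,0,0],[0,0,0]]}}

```text
time_s: 23.1
tcp_pos: [0.5815, -0.0202, 0.1819]
eef_rot: [0.839, -0.544, -0.0, 0.0]
ft_force: [-0.0, 0.7, -0.6]
width: 0.045
```

```bash
cat > still.py <<'E'
from h import *
import sys
prev=None
for i in range(int(sys.argv[1])):
    s=env.snapshot('side');W=world(s).reshape(-1,3);al=W[:,:2]@[.913,.408];ac=W[:,:2]@[-.408,.913]
    k=(al>.585)&(al<.618)&(abs(ac+.2535)<.004)&(W[:,2]>.12)&(W[:,2]<.25)
    q=(abs(al-.524)<.05)&(abs(ac+.2535)<.04)&(W[:,2]>.07)&(W[:,2]<.155)
    im=cv2.GaussianBlur(cv2.cvtColor(s['pixels'],cv2.COLOR_RGB2GRAY)[185:225,290:315].astype(np.float32),(3,3),0)
    sh=cv2.phaseCorrelate(prev,im)[0] if prev is not None else 0
    if prev is None: prev=im
    print(round(env.read_state()['time_s'],2),round(W[k,2].mean(),4),k.sum(),'clamp al,ac,z',al[q].mean().round(4),ac[q].mean().round(4),W[q,2].mean().round(4),q.sum(),np.round(sh,2))
E
python3 still.py 12
```

```text
23.15 0.1799 28 clamp al,ac,z 0.5256 -0.2468 0.1177 279 0
23.2 0.1804 25 clamp al,ac,z 0.5256 -0.2466 0.1176 277 [ 0.51 -0.01]
23.25 0.1807 26 clamp al,ac,z 0.5256 -0.2469 0.1172 277 [0.55 0.02]
23.3 0.1798 26 clamp al,ac,z 0.5256 -0.2468 0.1173 277 [0.51 0.03]
23.35 0.1797 25 clamp al,ac,z 0.5256 -0.2469 0.1172 278 [0.56 0.02]
23.4 0.1802 27 clamp al,ac,z 0.5256 -0.2468 0.1174 277 [0.49 0.05]
23.45 0.1804 25 clamp al,ac,z 0.5256 -0.2468 0.1173 276 [0.52 0.03]
23.5 0.1802 27 clamp al,ac,z 0.5256 -0.2467 0.1177 279 [0.53 0.05]
23.55 0.1805 23 clamp al,ac,z 0.5256 -0.2469 0.1175 279 [0.57 0.11]
23.6 0.1802 29 clamp al,ac,z 0.5256 -0.247 0.1173 278 [ 0.52 -0.  ]
23.65 0.1801 26 clamp al,ac,z 0.5257 -0.247 0.1175 278 [0.54 0.  ]
23.7 0.18 26 clamp al,ac,z 0.5257 -0.2468 0.1177 275 [ 0.48 -0.01]
```

The clamp is still (the hook level and clamp centroid are steady to about 0.2 mm). After another second I'll regrip in small closing steps.

Emit:
{"name": "step_arm", "arguments": {"offset": [[0,0,0],[0,0,0],[0,0,0],[0,0,0],[0,0,0],[0,0,0],[0,0,0],[0,0,0],[0,0,0],[0,0,0],[0,0,0],[0,0,0]], "rot": [[0,0,0],[0,0,0],[0,0,0],[0,0,0],[0,0,0],[0,0,0],[0,0,0],[0,0,0],[0,0,0],[0,0,0],[0,0,0],[0,0,0]]}}

```text
time_s: 24.9
tcp_pos: [0.5815, -0.0202, 0.1819]
eef_rot: [0.839, -0.544, -0.0, 0.0]
ft_force: [0.7, 1.1, -0.6]
width: 0.0452
```

Emit:
{"name": "step_arm", "arguments": {"offset": [[0,0,0],[0,0,0],[0,0,0],[0,0,0]], "rot": [[0,0,0],[0,0,0],[0,0,0],[0,0,0]], "fingers": 0.018}}

```text
time_s: 25.3
tcp_pos: [0.5815, -0.0203, 0.1819]
eef_rot: [0.839, -0.544, -0.0, 0.0]
ft_force: [0.6, 0.8, -1.0]
width: 0.0199
```

Emit:
{"name": "step_arm", "arguments": {"offset": [[0,0,0],[0,0,0],[0,0,0]], "rot": [[0,0,0],[0,0,0],[0,0,0]], "fingers": 0.014}}

```text
time_s: 25.6
tcp_pos: [0.5815, -0.0203, 0.1819]
eef_rot: [0.839, -0.544, -0.0, 0.0]
ft_force: [-0.3, 0.0, -0.3]
width: 0.0141
```

Emit:
{"name": "step_arm", "arguments": {"offset": [[0,0,0],[0,0,0],[0,0,0]], "rot": [[0,0,0],[0,0,0],[0,0,0]], "fingers": 0.012}}

```text
time_s: 25.9
tcp_pos: [0.5816, -0.0204, 0.1819]
eef_rot: [0.839, -0.544, 0.0, 0.0]
ft_force: [0.3, -0.4, 0.6]
width: 0.0121
```

Emit:
{"name": "step_arm", "arguments": {"offset": [[0,0,0],[0,0,0],[0,0,0],[0,0,0]], "rot": [[0,0,0],[0,0,0],[0,0,0],[0,0,0]], "fingers": 0.0}}

```text
time_s: 26.3
tcp_pos: [0.5816, -0.0205, 0.1819]
eef_rot: [0.839, -0.544, 0.0, 0.0]
ft_force: [1.3, -2.5, 0.1]
width: 0.0118
```

```bash
python3 w.py 3
```

```text
torque -0.712 -0.001 0.03
26.45 [ 0.5816 -0.0205  0.1819] 0.0119 F [ 1.39 -2.43  0.06] +- [0.08 0.09 0.12] stand x,y 0.28 -2.78
arm z 27 0.1803011006912727 (0.236 empty)
```

Emit:
{"name": "step_arm", "arguments": {"offset": [[0,0,-0.001],[0,0,-0.003],[0,0,-0.005],[0,0,-0.007],[0,0,-0.009],[0,0,-0.011],[0,0,-0.013],[0,0,-0.015],[0,0,-0.017],[0,0,-0.019],[0,0,-0.021],[0,0,-0.023]], "rot": [[0,0,0],[0,0,0],[0,0,0],[0,0,0],[0,0,0],[0,0,0],[0,0,0],[0,0,0],[0,0,0],[0,0,0],[0,0,0],[0,0,0]]}}

```text
time_s: 27.65
tcp_pos: [0.5815, -0.0203, 0.2049]
eef_rot: [0.839, -0.544, -0.0, 0.0]
ft_force: [2.3, -3.2, -2.9]
width: 0.0118
```

Emit:
{"name": "step_arm", "arguments": {"offset": [[0,0,-0.002],[0,0,-0.004],[0,0,-0.006],[0,0,-0.008],[0,0,-0.01],[0,0,-0.012],[0,0,-0.014],[0,0,-0.016],[0,0,-0.018],[0,0,-0.02],[0,0,-0.022],[0,0,-0.024]], "rot": [[0,0,0],[0,0,0],[0,0,0],[0,0,0],[0,0,0],[0,0,0],[0,0,0],[0,0,0],[0,0,0],[0,0,0],[0,0,0],[0,0,0]]}}

```text
time_s: 28.85
tcp_pos: [0.5812, -0.0199, 0.2289]
eef_rot: [0.839, -0.544, -0.0, 0.0]
ft_force: [1.6, -1.4, -6.6]
width: 0.0116
```

Emit:
{"name": "step_arm", "arguments": {"offset": [[0,0,-0.001],[0,0,-0.002],[0,0,-0.003],[0,0,-0.004],[0,0,-0.005],[0,0,-0.006],[0,0,-0.007],[0,0,-0.008],[0,0,-0.009],[0,0,-0.01],[0,0,-0.011],[0,0,-0.012]], "rot": [[0,0,0],[0,0,0],[0,0,0],[0,0,0],[0,0,0],[0,0,0],[0,0,0],[0,0,0],[0,0,0],[0,0,0],[0,0,0],[0,0,0]]}}

```text
time_s: 30.05
tcp_pos: [0.5815, -0.0202, 0.2409]
eef_rot: [0.839, -0.544, -0.0, 0.0]
ft_force: [-0.3, 0.3, -7.5]
width: 0.0116
```

```bash
python3 w.py 3
```

```text
torque 0.01 0.027 -0.016
30.2 [ 0.5815 -0.0202  0.241 ] 0.0118 F [-0.45  0.68 -6.17] +- [0.48 0.2  0.06] stand x,y -0.14 0.8
arm z 29 0.2353565378036893 (0.236 empty)
```

The eye is off the hook, which is back at its empty level. I'll raise it to pass the tip and back out.

Emit:
{"name": "step_arm", "arguments": {"offset": [[0,0,-0.003],[0,0,-0.008],[0,0,-0.013],[0,0,-0.018],[0,0,-0.021],[0,0,-0.021],[0,0,-0.021]], "rot": [[0,0,0],[0,0,0],[0,0,0],[0,0,0],[0,0,0],[0,0,0],[0,0,0]]}}

```text
time_s: 30.9
tcp_pos: [0.5815, -0.0202, 0.2619]
eef_rot: [0.839, -0.544, 0.0, -0.0]
ft_force: [0.5, 0.7, -6.7]
width: 0.0118
```

Emit:
{"name": "step_arm", "arguments": {"offset": [[0,0.005,0],[0,0.015,0],[0,0.027,0],[0,0.039,0],[0,0.051,0],[0,0.063,0],[0,0.075,0],[0,0.085,0],[0,0.092,0],[0,0.095,0],[0,0.095,0]], "rot": [[0,0,0],[0,0,0],[0,0,0],[0,0,0],[0,0,0],[0,0,0],[0,0,0],[0,0,0],[0,0,0],[0,0,0],[0,0,0]]}}

```text
time_s: 32.0
tcp_pos: [0.4947, -0.0592, 0.262]
eef_rot: [0.839, -0.544, 0.0, -0.0]
ft_force: [0.1, 0.0, -7.5]
width: 0.0117
```

Emit:
{"name": "step_arm", "arguments": {"offset": [[-0.008,0,0],[-0.025,-0.01,0],[-0.055,-0.027,0],[-0.09,-0.047,0],[-0.125,-0.067,0],[-0.16,-0.088,0],[-0.195,-0.108,0],[-0.23,-0.128,0],[-0.265,-0.148,0.01],[-0.293,-0.163,0.03],[-0.31,-0.173,0.055],[-0.317,-0.1765,0.08]], "rot": [[0,0,0],[0,0,0],[0,0,0],[0,0,0],[0,0,0],[0,0,0],[0,0,0],[0,0,0],[0,0,0],[0,0,0],[0,0,0],[0,0,0]]}}

```text
time_s: 33.2
tcp_pos: [0.5258, 0.3068, 0.181]
eef_rot: [0.84, -0.542, -0.001, -0.001]
ft_force: [-0.1, -0.1, -6.5]
width: 0.012
```

Emit:
{"name": "step_arm", "arguments": {"offset": [[0,0,0.015],[0,0,0.025],[0,0,0.03],[0,0,0.03],[0,0,0.03]], "rot": [[0,0,0],[0,0,0],[0,0,0],[0,0,0],[0,0,0]]}}

```text
time_s: 33.7
tcp_pos: [0.5268, 0.3026, 0.1526]
eef_rot: [0.839, -0.544, 0.0, -0.001]
ft_force: [0.0, 0.9, -6.6]
width: 0.0119
```

```bash
python3 - <<'E'
from h import *
b=snap('side','s9');a=snap('top','t9');st=env.read_state();print(st['tcp_pos'],st['eef_rot'],st['ft_force'],st['time_s'])
A=cv2.resize(a['pixels'][170:270,160:260,::-1],(400,400),interpolation=cv2.INTER_CUBIC)
B=cv2.resize(b['pixels'][240:360,195:315,::-1],(400,400),interpolation=cv2.INTER_CUBIC)
cv2.imwrite('pics/c9.png',np.hstack([A,B]))
E
```

```text
[0.52692075 0.30251004 0.15283883] [ 8.39061320e-01 -5.44036313e-01  3.25683391e-04 -6.97019277e-04] [ 0.50152767  0.65276749 -6.62191586] 33.8
```

View pics/c9.png

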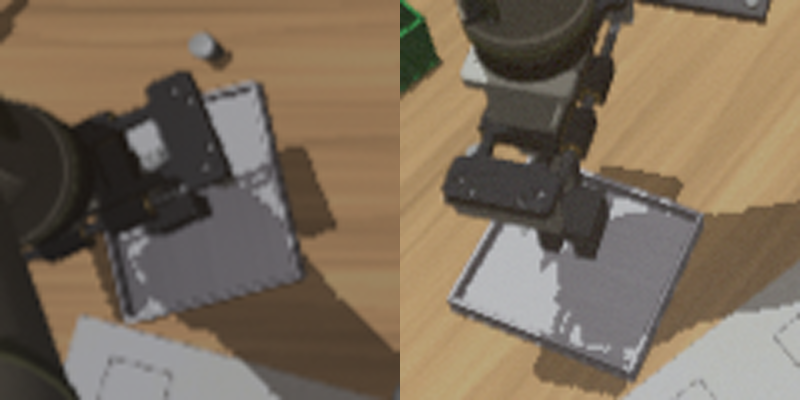

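The clamp hangs over the tray floor, well inside the walls in both views. The bolt at crop (207,47) is clear of the gripper. I'll lower it.

Emit:
{"name": "step_arm", "arguments": {"offset": [[0,0,0.01],[0,0,0.02],[0,0,0.03],[0,0,0.038],[0,0,0.043],[0,0,0.046],[0,0,0.048],[0,0,0.049],[0,0,0.05],[0,0,0.051],[0,0,0.051]], "rot": [[0,0,0],[0,0,0],[0,0,0],[0,0,0],[0,0,0],[0,0,0],[0,0,0],[0,0,0],[0,0,0],[0,0,0],[0,0,0]]}}

```text
time_s: 34.9
tcp_pos: [0.5264, 0.3024, 0.101]
eef_rot: [0.839, -0.544, 0.0, -0.0]
ft_force: [0.5, -1.1, -5.7]
width: 0.0118
```

Emit:
{"name": "step_arm", "arguments": {"offset": [[0,0,0.0005],[0,0,0.001],[0,0,0.001]], "rot": [[0,0,0],[0,0,0],[0,0,0]]}}

```text
time_s: 35.2
tcp_pos: [0.5265, 0.3025, 0.1002]
eef_rot: [0.839, -0.544, 0.0, -0.0]
ft_force: [-0.5, -0.6, -2.0]
width: 0.0119
```

```bash
python3 w.py 5
```

```text
torque -0.102 0.283 0.0
35.45 [0.5266 0.3025 0.1002] 0.0118 F [-0.38 -0.72 -0.89] +- [0.25 0.26 0.25] stand x,y -0.64 -0.5
arm z 0 None (0.236 empty)
```

Contact: the tray floor carries nearly all the weight. I'll go a touch further, then open and withdraw.

Emit:
{"name": "step_arm", "arguments": {"offset": [[0,0,0.0004],[0,0,0.0005],[0,0,0.0005]], "rot": [[0,0,0],[0,0,0],[0,0,0]]}}

```text
time_s: 35.75
tcp_pos: [0.5266, 0.3025, 0.1002]
eef_rot: [0.839, -0.544, 0.0, -0.0]
ft_force: [-1.9, -1.9, 6.3]
width: 0.0118
```

Emit:
{"name": "step_arm", "arguments": {"offset": [[0,0,0],[0,0,0],[0,0,0],[0,0,0],[0,0,0]], "rot": [[0,0,0],[0,0,0],[0,0,0],[0,0,0],[0,0,0]], "fingers": 0.05}}

```text
time_s: 36.25
tcp_pos: [0.5264, 0.3025, 0.0993]
eef_rot: [0.839, -0.544, -0.0, 0.0]
ft_force: [0.9, 0.7, 0.3]
width: 0.0469
```

Emit:
{"name": "step_arm", "arguments": {"offset": [[0,0,-0.005],[0,0,-0.02],[0,0,-0.045],[0,0,-0.075],[0,0,-0.11],[0,0,-0.14],[0,0,-0.17],[0,0.02,-0.19],[0,0.05,-0.2],[0,0.07,-0.2],[0,0.075,-0.2],[0,0.075,-0.2]], "rot": [[0,0,0],[0,0,0],[0,0,0],[0,0,0],[0,0,0],[0,0,0],[0,0,0],[0,0,0],[0,0,0],[0,0,0],[0,0,0],[0,0,0]]}}

```text
time_s: 37.45
tcp_pos: [0.4579, 0.2717, 0.3005]
eef_rot: [0.839, -0.544, 0.0, -0.001]
ft_force: [0.8, -0.3, -1.1]
width: 0.05
```

```bash
python3 - <<'E'
from h import *
a=snap('top','t10');b=snap('side','s10');st=env.read_state();print(st['tcp_pos'],st['ft_force'],st['time_s'])
im=b['pixels'][...,::-1]
cv2.imwrite('pics/c10.png',np.hstack([cv2.resize(im[240:360,195:315],(400,400),interpolation=cv2.INTER_CUBIC),cv2.resize(im[120:280,220:380],(400,400))]))
W=world(b)[240:360,195:315].reshape(-1,3)
k=(np.hypot(W[:,0]-.5266,W[:,1]-.3025)<.05)&(W[:,2]>.03)&(W[:,2]<.16);p=W[k]
print('lug',p[p[:,2]>.1].mean(0),'max z',p[:,2].max(),'block',p[p[:,2]<.05].mean(0))
# bystanders: compare with first pictures
for n0,s in(('top0',a),('side0',b)):
    d=cv2.absdiff(np.load(n0+'.npz')['pixels'],s['pixels']).max(2)
    for nm,X in dict(stub=(.535 if 0 else None),).items(): pass
    A=np.load(n0+'.npz')
    regs={'top0':dict(stub=(385,412,188,213),vee=(364,390,233,257),collar=(257,272,261,277),bolt=(205,219,176,190),wrench=(308,366,260,292),sd=(342,390,122,174),red1=(442,475,238,260),red2=(420,453,268,290)),'side0':dict(stub=(335,355,168,192),vee=(358,382,200,222),collar=(322,342,290,308),bolt=(212,225,280,298),wrench=(362,386,226,276))}[n0]
    print(n0,{k:round(float(d[v[2]:v[3],v[0]:v[1]].mean()),1) for k,v in regs.items()})
E
```

```text
[0.45877977 0.27216831 0.29970571] [-0.14262926  0.39867693 -0.48202867] 37.55
lug [0.52636062 0.30566149 0.12340641] max z 0.13789991329695617 block [0.52450919 0.30543965 0.04356215]
top0 {'stub': 9.8, 'vee': 8.7, 'collar': 10.6, 'bolt': 10.2, 'wrench': 11.5, 'sd': 11.3, 'red1': 10.2, 'red2': 10.2}
side0 {'stub': 12.7, 'vee': 13.1, 'collar': 13.3, 'bolt': 13.4, 'wrench': 15.2}
```

View pics/c10.png

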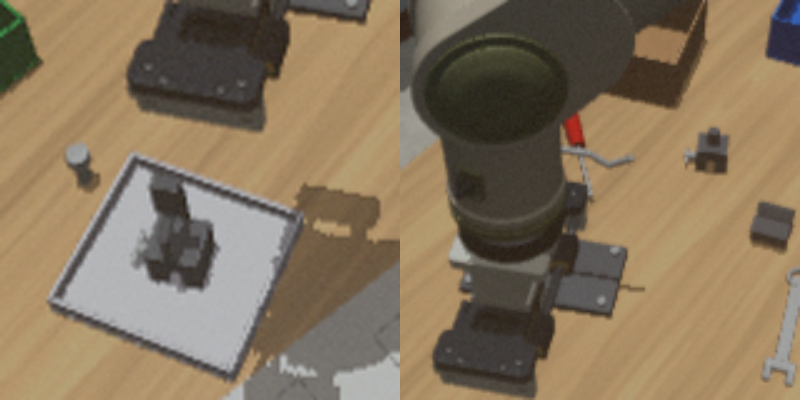

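The clamp stands upright at crop (180,235), well inside the tray. The bolt, stub clamp, vee block and wrench are unmoved: their image differences are at a uniform noise level. The lug and block lie at the same x, y, and the top is at about 0.136 m as expected. The gripper is clear, so I'll hand in.

```bash
python3 -c "
from cell import env
print(env.job_done())"
```

```text
the job is handed in; nothing more can be done
None
```

I hung the clamp on the scale's hook by its eye and left it free for about three seconds. I then lifted it off and stood it upright in the tray, and handed the job in at about 37.6 s.

**Weighing:** I lowered the clamp at about 20 mm/s, and the hook sank about 55 mm, which is about 6.6 N (0.67 kg). I let go with the remaining vertical force near zero. From 23.1 to 23.7 s the camera showed hook and clamp steady to within about 0.5 mm. I waited another 1.2 s after that before regripping, without a camera check.

**Last checks:**
- **Clamp:** it stands upright near the middle of the tray, its top at about 0.136–0.138 m, with the gripper clear.
- **Other parts:** they look unmoved, with picture differences uniform at noise level. The collar and screwdriver I checked only by picture difference.
- **Scale:** the hook was back at its empty level after unloading.

**What was less clean:**
- **Sideways force:** while centring the eye on the hook, it reached about 8 N, because the arm responded late to sub-millimetre corrections. I brought it under 1 N before letting go.
- **Load estimates:** the force sensor and the hook-travel reading differed by up to about 0.6 N (about 0.3 N near release).
- **Hook speed:** I didn't measure it directly; I kept it low by the commanded lowering and raising rates.
- **Setting down:** the gripper pressed the clamp on the tray with about 6 N just before release.

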